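Set the spark screen to its widest opening

TASK

Open the spark screen beside the grinding spindle to its widest setting: lift its stay off the keeper pin, swing the screen out, and lower the hole nearest the stay's knob over the pin until the bar lies fully home on the pin's shoulder. Be gentle: feel for the pin rather than forcing the bar down on it, then let go, and leave the other things on the bench alone.

Things in the scene. Friction and masses are not known exactly. Their poses are not given: they have to be found in the camera images.
- keeper: Grey steel keeper block fixed on the screen's base plate (8 mm thick), 34 x 62 mm, its top 32 mm above the bench. Origin at bench level under the middle of the block; +y runs along the block's length, from the pin towards the stay's pivot at the start; z up.
- pin_slot (a point): Middle of the keeper's adjusting slot, x = y = 0 of the keeper, 50 mm up. A 24 mm stem, its flat top (the shoulder) 50 mm above the bench, carries the pin: 8 mm in diameter, 10 mm high, tip 60 mm above the bench. Stem and pin are clamped fast on the keeper's line x = 0 but anywhere from y = -8 to +8 mm: this offset differs each time and is not reported. Find it by feel or sight.
- hinge (a point): Vertical axis of the screen's hinge post, fixed, at bench level, at x = +195, y = +140 mm in the keeper's frame (post 22 mm thick, 270 mm high). The screen, a clear panel in a grey steel frame, is about 220 mm long, from 76 to 265 mm above the bench; its stiff hinge (0.2 N m) stays where it is left.
- screen (a joint): Angle of the screen about the hinge post, rad: about 0 at the start, grows as the screen swings away from the pin (clockwise from above). About 0.42 with the end hole over the pin.
- pivot (a point): The stay's pivot under the free end of the screen, 199.5 mm from the hinge axis, 50 mm above the bench (level with the underside of the bar). Here the stay swings freely sideways and lifts freely; it falls back by its own weight (0.26 kg).
- stay: The stay: a flat steel bar 26 mm wide, 6 mm thick, 240 mm long, from its pivot over the keeper to the knob. Seated, it lies level on the shoulder, underside 50 mm above the bench. Origin at the pivot, on the underside; the bar runs along its -y; z up from the bar. Two round holes of 11 mm at 130 and 154 mm from the pivot are not wanted now.
- slot (a point): Middle of the long slot (28 mm along the bar, 11 mm wide) in the stay, on the bar's underside, 98 mm from the pivot. At the start the pin stands somewhere in this slot.
- end_hole (a point): Centre of the wanted hole, the last one before the knob, 11 mm in diameter, on the underside of the bar, 180 mm from the pivot, on the bar's centre line. z of this point points up from the bar.
- knob (a point): Middle of the stay's upright black knob: stem 14 mm in diameter from 6 to 38 mm above the bar's underside, head 20 mm in diameter above it to 44 mm; on the centre line 210 mm from the pivot. This point is 32 mm above the bar's underside, 82 mm above the bench when seated. Pinch the stem across the bar; the knob may turn between the pads.
- core: Loose reddish stone core, a cylinder 64 mm in diameter and 100 mm high, standing; origin at the centre of its underside. Not part of the job.
- disc: Loose grey grinding disc 115 mm in diameter, 7 mm thick, lying flat; origin at the centre of its underside. Not part of the job.
- spanner: Loose steel spanner 180 mm long, lying; origin at the middle of its underside. Not part of the job.

How it is judged:
On the way, in this order (a step that is already met when the one before it is completed fails the run):
1. the slot is lifted clear of the pin's tip (z of slot in the frame of keeper above 0.06 m), for 0.1 s.
2. the screen is swung wider, so that the end hole is over the pin's place (value of joint screen above 0.33 rad and horizontal distance between end_hole and keeper below 0.013 m), for 0.1 s.
At the end, for the whole second after the job is handed in: The end hole is down over the pin: within 5 mm of the keeper's centre line, within 11 mm of its middle along it, and the bar's underside there 47 to 52.5 mm above the bench (the shoulder is at 50); the screen is at rest (x of end_hole in the frame of keeper between -0.005 and 0.005 m and y of end_hole in the frame of keeper between -0.011 and 0.011 m and z of end_hole in the frame of keeper between 0.047 and 0.0525 m and velocity of joint screen between -0.05 and 0.05 rad/s); the robot touches nothing.
It fails at once if the stay is forced on the pin or keeper with more than 30 N (contact force between keeper and stay above 30 N).
It fails at once if a bystander is disturbed (moved more than 25 mm) (distance of any of core, disc, spanner from where it was at the start of the episode above 0.025 m).
It also fails if it takes over 48 s, if anything falls off the work surface, if the arm or the gripper's body presses on something with over 40 N, if the wrist force passes 120 N, or if a joint passes its speed limit or range.

ROBOT

A 6-joint arm with a two-finger parallel gripper is mounted at the origin on the work surface. World frame = base frame: x ahead of the robot, y to its left, z up, the work surface at z = 0. Lengths are in m, angles in rad, forces in N, time in s.
With the tool pointing down it reaches from about 0.275 to 0.725 m from the base axis. Payload 5.6 kg.
Tool frame: the origin (TCP) lies between the finger pads; the fingertips stand 17 mm ahead of it and the grasp point (between the pads) lies 2 mm behind it (bot.tips_ahead is the distance from the TCP to the fingertips, in m); z points along the fingers, y is the line along which they close (so a half turn about z gives the same grasp; the last joint's range is limited). The gripper opens to 85 mm and grips with 20 to 120 N. Pads are 22 mm wide; open, the fingers measure 114 mm over their backs; the gripper's body (76 mm by 85 mm) begins 54 mm behind the grasp point. The pads swing forward as they close: fully open they stand 13 mm farther back than shut.
Start: joints at [-0.876, 0.255, 0.108, 0, -1.424, -0.285], TCP at [0.219, -0.504, 0.248] pointing down, gripper open.
Joint ranges: [-2.95, 2.95], [-1.21, 1.97], [-1.09, 1.5], [-2.87, 1.71], [-2.94, -0.07], [-3.05, 3.05]. Speed limits (rad/s): [2.57, 2.57, 3.14, 3.14, 3.14, 3.14].

INTERFACE

Orientations are given as a unit quaternion [x, y, z, w].
In Python, from rig import bot gives the robot as it stands.
- The arm moves only by the tool send_rows, never from a script. Its argument "moves" is one flat list of numbers, 6 for each row, row after row: the shift along the tool's x, y, z in mm, then the turn, a rotation vector about the tool's x, y, z in units of 5 degrees (1.0 is 5 degrees). A call has 1 to 20 rows; each row shifts and turns the commanded pose from where the row before left it, along the tool's axes as they then stand; what a row does not reach is not made up. A row lasts 1/12 s, in which the tool goes at most 41.7 mm and 7.16 degrees, less where a joint would pass 70% of its speed; a pose out of reach is approached as far as the arm can. A call is refused whole if a number of a shift passes 41.7 or a number of a turn 1, either way. A call with a gripper value outside its range is refused whole. "hand" is the finger opening in mm, from 0 to 85.4, set as the call begins (left out, the last holds). The fingers move at their own pace and stop on an object; "grip_force" is the grip in N (left out, the last holds). Time passes only in rows, so rows that do not move let the fingers close. It gives the time, the measured TCP pose, the force, the opening and the grip force at its end, in the units of the state.
- bot.read_state(): the state, without advancing time (a new reading comes with each control period).
- bot.snapshot(name): name is "scene" or "top" or "wrist"; returns a dict with "color" (400x640x3 uint8, red, green, blue), "range_z" (400x640 float32, m along the optical axis (not along the pixel's ray), 0 where there is no reading), "intrinsics" (3x3 intrinsics, pixels), "k1" (the pictures are not rectified: a ray, as slopes to the right and down, at radius r is drawn at 1 + k1 r^2 times it, then the intrinsics apply), "extrinsics" (4x4, takes a point from camera to world coordinates); the wrist camera has in their place "hand_eye" (4x4, takes a point from camera to tool coordinates, whose origin is the TCP and whose axes are the flange's). Camera axes: x right, y down, z forward; pixel columns grow to the right and rows downward; lengths in m; the calibration is good to about 2 mm. A picture is of the moment at which its call begins: read the wrist's pose just before it.
- bot.sign_off(): hands the job in; it is judged then, once.
The state is a dict: "clock": time; "joint_positions": joint angles; "dq": joint speeds; "effort": joint torques, N m; "eef_pos": TCP position; "tool_rot": TCP orientation; "ft_force": force on the tool from outside, world axes, zero at the start; "torque": the same for the moment, N m; "grip_width": finger opening in m; "grip_force": force on a finger pad.
Only numpy, scipy, OpenCV 4.12 (cv2) and the standard library are available. Lean on these libraries where they do the work, as an engineer would, in place of code of your own. Each camera call takes 0.05 s, during which the arm holds its last target. There are 200 camera calls.

## Working session

There is one attempt and no reset: what is moved stays moved. The work goes in short steps, Python scripts to look and compute and a tool call to move; the robot and the scene stay as the last step left them, time stands still between calls to the robot, and variables do not carry over. Pictures are saved under pics/ and viewed, at most 10 in all, crops included, and the job is handed in when it is done.

Besides the shell and the picture viewer there is one more tool, called after "Emit:" in YAML: its name, and indented under it one key for each argument. send_rows: Moves the arm, as the interface text tells. Its arguments: {"type":"object","properties":{"moves":{"type":"array","items":{"type":"number"}},"hand":{"type":"number"},"grip_force":{"type":"number"}},"required":["moves"]}

```bash
mkdir -p pics; ls
cat > h.py <<'E'
import numpy as np, cv2
from rig import bot
from scipy.spatial.transform import Rotation as R
def save(s,n): cv2.imwrite(f'pics/{n}.png', s['color'][:,:,::-1])
def px(s,u,v,z=None,E=None,plane=None):
    K=s['intrinsics'];k=s['k1'];E=s['extrinsics'] if E is None else E
    d=np.array([(u-K[0,2])/K[0,0],(v-K[1,2])/K[1,1]]);x=d.copy()
    for _ in range(20): x=d/(1+k*(x@x))
    ray=np.array([x[0],x[1],1.])
    if plane is not None:
        w=E[:3,:3]@ray; t=(plane-E[2,3])/w[2]; return E[:3,3]+t*w
    if z is None: z=s['range_z'][int(round(v)),int(round(u))]
    return E[:3,:3]@(ray*z)+E[:3,3]
E
python3 - <<'E'
from h import *
import pickle
st=bot.read_state();print(st)
for n in ['scene','top']:
    s=bot.snapshot(n);save(s,n);pickle.dump(s,open(n+'.pkl','wb'));print(n,s['extrinsics'].round(3).tolist(),s['k1'],s['intrinsics'].tolist())
E
```

```text
pics
{'clock': 0.0, 'joint_positions': array([-8.76379673e-01,  2.55730941e-01,  1.07012695e-01, -4.79131998e-04,
       -1.42385018e+00, -2.84607222e-01]), 'dq': array([ 0.00192367, -0.00027477, -0.00171671, -0.00018671, -0.00207678,
       -0.00108109]), 'effort': array([ 9.36242759e-04, -3.86621797e+01,  2.37937278e+01,  5.36505416e+00,
       -6.19841652e-03,  7.20034507e-06]), 'eef_pos': array([ 0.21902561, -0.50402069,  0.24740676]), 'tool_rot': array([-2.03439236e-01,  9.79087144e-01,  8.93407684e-04, -2.07490160e-04]), 'ft_force': array([-0.69359173, -0.77916221, -0.01250725]), 'torque': array([-0.01132885,  0.02992494,  0.03103522]), 'grip_force': 0.0, 'grip_width': 0.08537736632311484}
scene [[-0.28, 0.734, -0.619, 1.303], [0.96, 0.221, -0.172, 0.247], [0.011, -0.642, -0.766, 0.991], [0.0, 0.0, 0.0, 1.0]] -0.12564168974686343 [[468.99853939187307, 0.0, 328.98200435913765], [0.0, 468.99853939187307, 196.63130172147993], [0.0, 0.0, 1.0]]
top [[-0.001, -0.988, 0.157, 0.308], [-1.0, 0.0, -0.004, 0.025], [0.004, -0.157, -0.988, 1.504], [0.0, 0.0, 0.0, 1.0]] 0.02507734593059636 [[461.9193896240414, 0.0, 310.38310359282207], [0.0, 461.9193896240414, 197.93089454457896], [0.0, 0.0, 1.0]]
```

View pics/top.png

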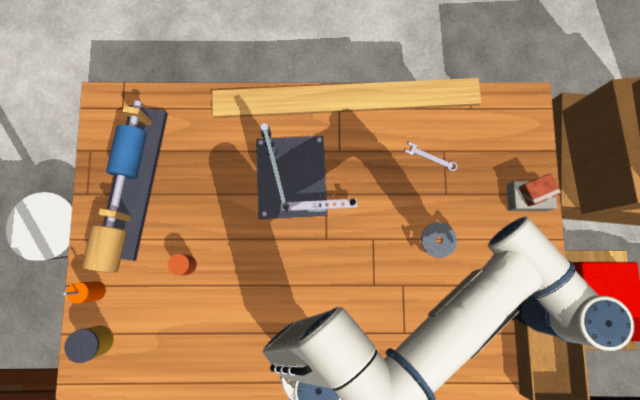

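View pics/scene.png

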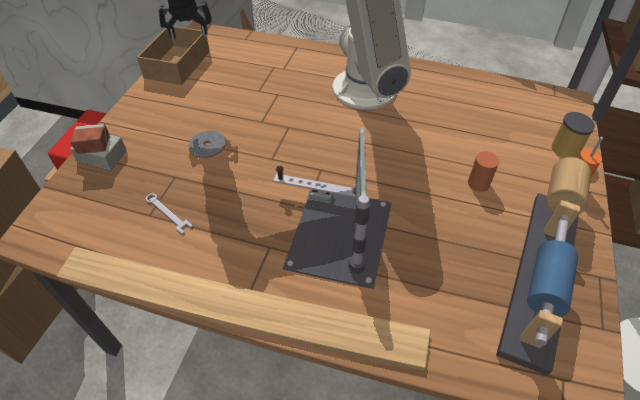

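Run:
```python
from h import *
import pickle
s=pickle.load(open('top.pkl','rb'));a=s['color'][110:240,230:380,::-1]
cv2.imwrite('pics/c1.png',cv2.resize(a,None,fx=5,fy=4.6,interpolation=cv2.INTER_CUBIC))
s=pickle.load(open('scene.pkl','rb'));a=s['color'][110:290,260:400,::-1]
cv2.imwrite('pics/c2.png',cv2.resize(a,None,fx=3.3,fy=3.3,interpolation=cv2.INTER_CUBIC))
```

```text
(no output)
```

View pics/c1.png

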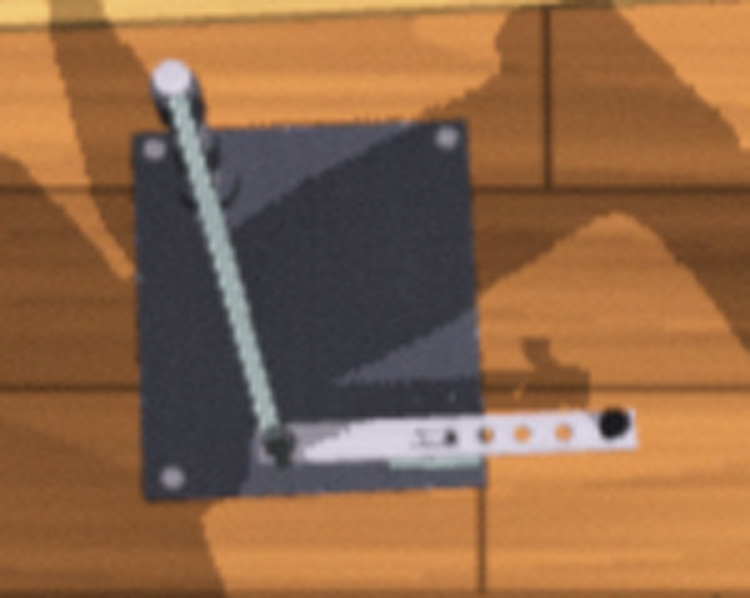

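View pics/c2.png

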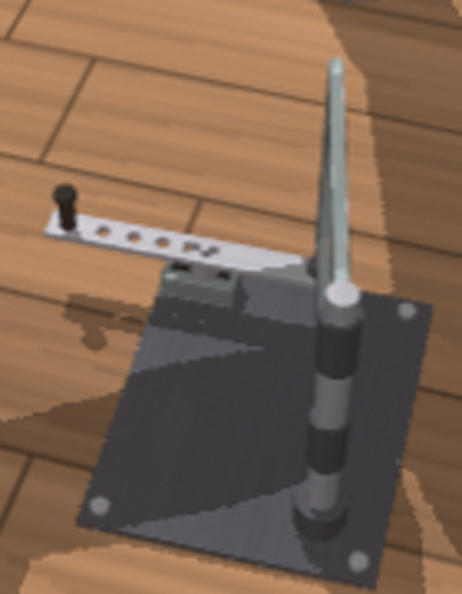

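Run:
```python
from h import *
import pickle
s=pickle.load(open('top.pkl','rb'))
P={}
for n,u,v,z in [('knob',613,423,.094),('hinge',172,78,.27),('end',563,433,.056),('h154',522,433,.056),('h130',485,435,.056),('slotdark',450,437,.056)]:
    P[n]=px(s,230+u/5-.4,110+v/4.6-.4,plane=z);print(n,P[n].round(4))
k=P['knob'][:2];d=P['h130'][:2]-k;print(np.linalg.norm(d))
print('bar dir',np.degrees(np.arctan2(d[1],d[0])))
u=d/np.linalg.norm(d);pv=k+.21*u;print('pivot',pv,'dist hinge',np.linalg.norm(pv-P['hinge'][:2]))
st=bot.read_state();print(R.from_quat(st['tool_rot']).as_matrix().round(3))
```

```text
knob [ 0.5206 -0.1095  0.094 ]
hinge [0.7043 0.1486 0.27  ]
end [ 0.5194 -0.0813  0.056 ]
h154 [ 0.5194 -0.0553  0.056 ]
h130 [ 0.518  -0.0318  0.056 ]
slotdark [ 0.5166 -0.0097  0.056 ]
0.07764603098358308
bar dir 91.91951055564219
pivot [0.51358755 0.10043132] dist hinge 0.1967180354188531
[[-0.917 -0.398 -0.001]
 [-0.398  0.917  0.002]
 [ 0.     0.002 -1.   ]]
```

Emit:
send_rows:
  moves: [-31,17,2,0,0,0,-31,17,2,0,0,0,-31,17,2,0,0,0,-31,17,2,0,0,0,-31,17,2,0,0,0,-31,17,2,0,0,0,-31,17,2,0,0,0,-31,17,2,0,0,0,-31,17,2,0,0,0,-31,17,2,0,0,0,-31,17,2,0,0,0,-31,17,2,0,0,0,-31,17,2,0,0,0,-31,17,2,0,0,0]
  hand: 60

```text
clock: 1.27
eef_pos: [0.5229, -0.1115, 0.2199]
tool_rot: [-0.204, 0.979, 0.0, -0.0]
ft_force: [0.3, -1.0, 0.2]
grip_width: 0.06
grip_force: 0.0
```

Emit:
send_rows:
  moves: [0,0,0,0,0,-1,0,0,0,0,0,-1,0,0,0,0,0,-1,0,0,0,0,0,-1,0,0,0,0,0,-1,0,0,0,0,0,-1,0,0,0,0,0,-1,0,0,0,0,0,-1,0,0,0,0,0,-1,0,0,0,0,0,-1,0,0,0,0,0,-1,0,0,0,0,0,-1,0,0,0,0,0,-1,0,0,0,0,0,-0.7,0,0,0,0,0,0,0,0,0,0,0,0]

```text
clock: 2.6
eef_pos: [0.5222, -0.1132, 0.2199]
tool_rot: [0.719, -0.695, -0.0, 0.0]
ft_force: [0.7, -0.2, -0.3]
grip_width: 0.0598
grip_force: 0.0
```

Run:
```python
from h import *
import pickle
st=bot.read_state();s=bot.snapshot('wrist');save(s,'w1');pickle.dump((st,s),open('w1.pkl','wb'))
print(st['eef_pos'],R.from_quat(st['tool_rot']).as_matrix().round(3),st['clock'],s['hand_eye'].round(3).tolist(),s['intrinsics'][0,0])
```

```text
[ 0.52218605 -0.11319596  0.21993548] [[ 0.033 -0.999 -0.001]
 [-0.999 -0.033  0.   ]
 [-0.     0.001 -1.   ]] 2.6 [[-0.001, -0.951, -0.308, 0.078], [1.0, -0.001, -0.001, 0.001], [0.0, -0.308, 0.951, -0.126], [0.0, 0.0, 0.0, 1.0]] 310.2981053037849
```

View pics/w1.png

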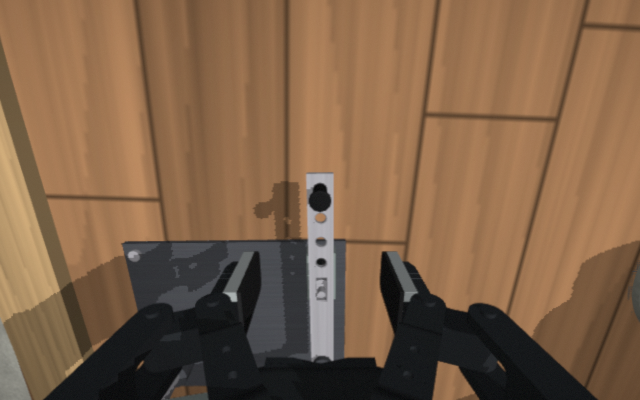

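Run:
```python
from h import *
import pickle
st,s=pickle.load(open('w1.pkl','rb'))
T=np.eye(4);T[:3,:3]=R.from_quat(st['tool_rot']).as_matrix();T[:3,3]=st['eef_pos'];E=T@s['hand_eye']
for n,u,v,z in [('knob',319.5,200.5,.094),('end',321,217.5,.056),('h154',321,241,.056),('h130',321,262,.056),('slot',321,289,.056),('barend',320,173,.056)]:
    print(n,px(s,u,v,E=E,plane=z).round(4))
a=s['color'][165:310,285:360,::-1]
cv2.imwrite('pics/c3.png',cv2.resize(a,None,fx=4,fy=4,interpolation=cv2.INTER_CUBIC))
```

```text
knob [ 0.5214 -0.111   0.094 ]
end [ 0.519  -0.0811  0.056 ]
h154 [ 0.5182 -0.0554  0.056 ]
h130 [ 0.5174 -0.0312  0.056 ]
slot [0.5163 0.0016 0.056 ]
barend [ 0.5215 -0.1263  0.056 ]
```

View pics/c3.png

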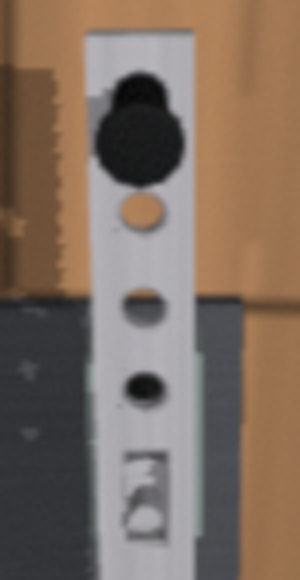

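Run:
```python
from h import *
import pickle
st,s=pickle.load(open('w1.pkl','rb'))
T=np.eye(4);T[:3,:3]=R.from_quat(st['tool_rot']).as_matrix();T[:3,3]=st['eef_pos'];E=T@s['hand_eye']
f=lambda u,v,z:px(s,285+u/4-.4,165+v/4-.4,E=E,plane=z)
for n,u,v,z in [('kL1',90,358,.032),('kR1',200,352,.032),('kL2',98,540,.032),('kR2',203,536,.032),('pin?',147,515,.060),('slotfar',147,452,.056),('slotnear',147,543,.056),('pintop?',147,495,.06),('pinbot?',147,535,.06)]:
    print(n,f(u,v,z).round(4))
a=s['color'][270:308,305:337,::-1]
cv2.imwrite('pics/c4.png',cv2.resize(a,None,fx=15,fy=15,interpolation=cv2.INTER_CUBIC))
```

```text
kL1 [ 0.5328 -0.0274  0.032 ]
kR1 [ 0.502  -0.0303  0.032 ]
kL2 [0.5293 0.0326 0.032 ]
kR2 [0.4983 0.0302 0.032 ]
pin? [0.5159 0.0043 0.06  ]
slotfar [ 0.5164 -0.0125  0.056 ]
slotnear [0.5155 0.016  0.056 ]
pintop? [ 0.5161 -0.0019  0.06  ]
pinbot? [0.5157 0.0106 0.06  ]
```

View pics/c4.png

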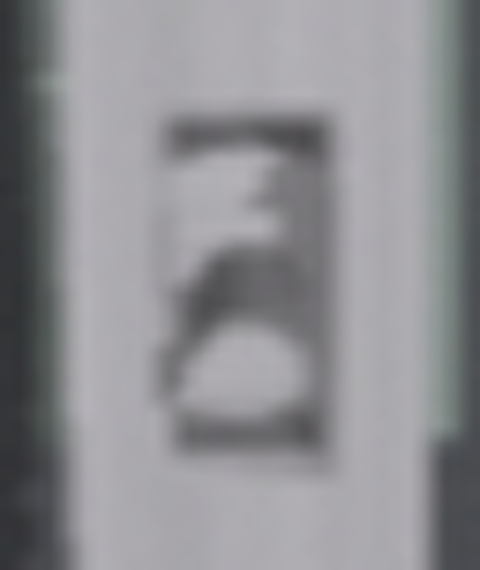

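Emit:
send_rows:
  moves: [-2,1,28,0,0,0,0,0,28,0,0,0,0,0,28,0,0,0,0,0,22,0,0,0,0,0,16,0,0,0,0,0,10,0,0,0,0,0,6,0,0,0,0,0,0,0,0,0,0,0,0,0,0,0]

```text
clock: 3.4
eef_pos: [0.5219, -0.1114, 0.083]
tool_rot: [0.719, -0.695, 0.0, -0.0]
ft_force: [-0.1, 0.0, 0.6]
grip_width: 0.0604
grip_force: 0.0
```

Emit:
send_rows:
  moves: [0,0,0,0,0,0,0,0,0,0,0,0,0,0,0,0,0,0,0,0,0,0,0,0,0,0,0,0,0,0,0,0,0,0,0,0,0,0,0,0,0,0,0,0,0,0,0,0]
  hand: 5
  grip_force: 25

```text
clock: 4.07
eef_pos: [0.5219, -0.1113, 0.0829]
tool_rot: [0.719, -0.695, 0.001, -0.0]
ft_force: [-0.2, 0.5, 4.0]
grip_width: 0.0181
grip_force: 24.4
```

Emit:
send_rows:
  moves: [0,0,0,0,0,0,0,0,0,0,0,0,0,0,0,0,0,0]

```text
clock: 4.32
eef_pos: [0.5219, -0.1113, 0.0829]
tool_rot: [0.719, -0.695, 0.001, -0.0]
ft_force: [0.6, 0.5, 6.0]
grip_width: 0.0184
grip_force: 24.4
```

Run:
```python
from h import *
print(bot.tips_ahead)
s=bot.snapshot('wrist');save(s,'w2');a=s['color'][140:400,180:460,::-1]
cv2.imwrite('pics/w2c.png',cv2.resize(a,None,fx=2.2,fy=2.2))
```

```text
0.017
```

View pics/w2c.png

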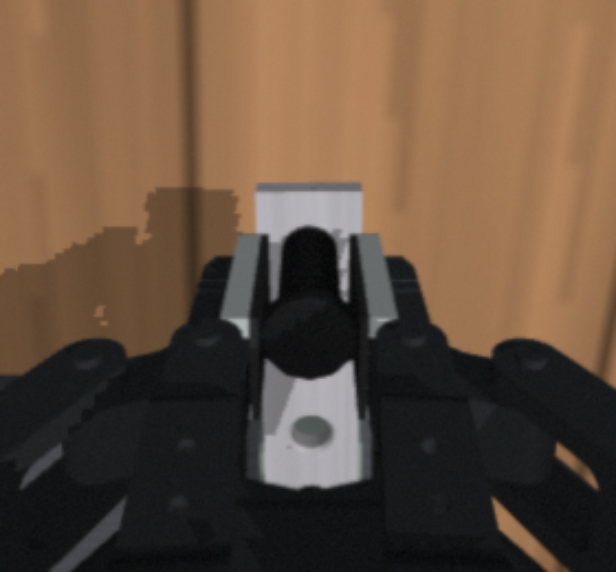

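Emit:
send_rows:
  moves: [0,0,0,0,0,0,0,0,0,0,0,0,0,0,3,0,0,0,0,0,2,0,0,0,0,0,0,0,0,0]
  hand: 32

```text
clock: 4.78
eef_pos: [0.5206, -0.1112, 0.0763]
tool_rot: [0.719, -0.695, -0.001, 0.001]
ft_force: [-0.5, 0.0, 0.4]
grip_width: 0.032
grip_force: 0.0
```

Emit:
send_rows:
  moves: [0,0,0,0,0,0,0,0,0,0,0,0,0,0,0,0,0,0,0,0,0,0,0,0,0,0,0,0,0,0,0,0,0,0,0,0]
  hand: 5

```text
clock: 5.28
eef_pos: [0.5212, -0.1113, 0.0772]
tool_rot: [0.719, -0.695, -0.0, 0.0]
ft_force: [-0.5, -1.0, -0.8]
grip_width: 0.0184
grip_force: 24.4
```

Emit:
send_rows:
  moves: [-0.5,0,-3.7,0,0.2,0,-0.5,0,-3.7,0,0.2,0,-0.5,0,-3.7,0,0.2,0,-0.5,0,-3.7,0,0.2,0,-0.5,0,-3.7,0,0.2,0,-0.5,0,-3.7,0,0.2,0,-0.5,0,-3.7,0,0.2,0,-0.5,0,-3.7,0,0.2,0,-0.5,0,-3.7,0,0.2,0,-0.5,0,-3.7,0,0.2,0,0,0,0,0,0,0,0,0,0,0,0,0,0,0,0,0,0,0]

```text
clock: 6.37
eef_pos: [0.521, -0.1033, 0.1136]
tool_rot: [0.716, -0.692, 0.062, 0.06]
ft_force: [0.5, 0.2, -2.9]
grip_width: 0.0182
grip_force: 24.4
```

Run:
```python
from h import *
s=bot.snapshot('wrist');a=s['color'][140:400,180:460,::-1]
t=bot.snapshot('scene');b=t['color'][110:290,260:400,::-1]
b=cv2.resize(b,None,fx=2.2,fy=2.2);a=cv2.resize(a,None,fx=1.7,fy=1.525)
cv2.imwrite('pics/m1.png',np.hstack([a[:396],b[:396]]))
print(bot.read_state())
```

```text
{'clock': 6.4667, 'joint_positions': array([ 0.21090342,  0.28534606, -0.2960661 ,  0.19999345, -1.02936107,
       -0.28355062]), 'dq': array([-0.00142041, -0.00011381,  0.00023414, -0.00165822,  0.0005285 ,
        0.000921  ]), 'effort': array([-4.69530690e-01, -3.81803226e+01,  2.11463535e+01,  5.44660851e+00,
       -3.11328610e-01, -5.08495414e-04]), 'eef_pos': array([ 0.52097555, -0.10330125,  0.11345932]), 'tool_rot': array([ 0.71634611, -0.69232324,  0.06236734,  0.06039112]), 'ft_force': array([-0.26942935,  0.85116881, -1.69298519]), 'torque': array([0.99802458, 0.00422264, 0.02668248]), 'grip_force': 24.443959593772888, 'grip_width': 0.018455945906238624}
```

View pics/m1.png

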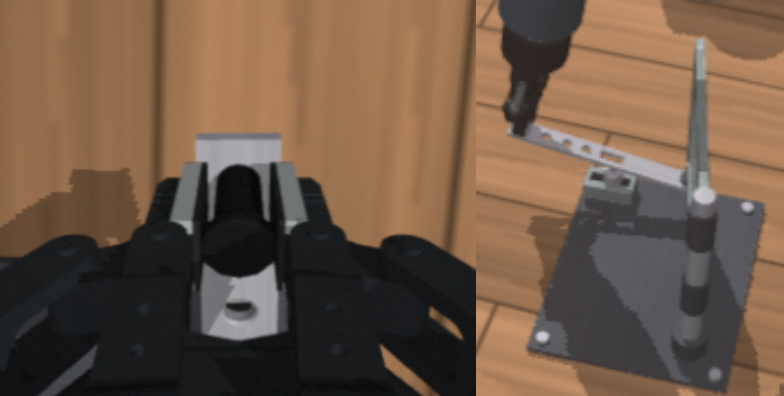

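Emit:
send_rows:
  moves: [-5.1,0,-0.9,0,0,0,-5,0,-0.9,0,0,0,-5,0,-0.9,0,0,0,-5,0,-0.9,0,0,0,-5,0,-0.9,0,0,0,-5,0,-0.9,0,0,0,-5,0,-0.9,0,0,0,-5,0,-0.9,0,0,0,-5,0,-0.9,0,0,0,-5,0,-0.8,0,0,0,-5,0,-0.8,0,0,0,-5,0,-0.9,0,0,0,-5,0,-0.9,0,0,0,-5,0,-0.9,0,0,0,-5,0,-0.9,0,0,0,-5,0,-0.9,0,0,0,-5,0,-0.8,0,0,0,0,0,0,0,0,0,0,0,0,0,0,0]

```text
clock: 8.05
eef_pos: [0.5182, -0.0163, 0.1136]
tool_rot: [0.717, -0.692, 0.063, 0.06]
ft_force: [-0.7, 1.1, -1.7]
grip_width: 0.0183
grip_force: 24.5
```

Run:
```python
from h import *
import pickle
st=bot.read_state();s=bot.snapshot('wrist');t=bot.snapshot('scene')
pickle.dump((st,s,t),open('w3.pkl','wb'));print(st['eef_pos'])
a=s['color'][310:370,285:365,::-1]; b=t['color'][150:230,300:400,::-1]
cv2.imwrite('pics/m2.png',np.hstack([cv2.resize(a,(400,320),interpolation=cv2.INTER_CUBIC),cv2.resize(b,(400,320),interpolation=cv2.INTER_CUBIC)]))
```

```text
[ 0.51821845 -0.0163041   0.11358601]
```

Emit:
send_rows:
  moves: [1,0,3.8,0,-0.2,0,0.5,0,3.7,0,-0.2,0,0.5,0,3.7,0,-0.2,0,0.5,0,3.7,0,-0.2,0,0.5,0,3.7,0,-0.2,0,0.5,0,3.7,0,-0.2,0,0,0,0,0,0,0,0,0,0,0,0,0]

```text
clock: 8.82
eef_pos: [0.5182, -0.024, 0.092]
tool_rot: [0.718, -0.695, 0.025, 0.025]
ft_force: [-0.6, 0.6, -1.4]
grip_width: 0.0184
grip_force: 24.5
```

Run:
```python
from h import *
import pickle
st=bot.read_state();s=bot.snapshot('wrist');t=bot.snapshot('scene')
pickle.dump((st,s,t),open('w3.pkl','wb'));print(st['eef_pos'],st['ft_force'])
a=s['color'][300:370,280:360,::-1]; b=t['color'][140:230,300:390,::-1]
cv2.imwrite('pics/m2.png',np.hstack([cv2.resize(a,(400,350),interpolation=cv2.INTER_CUBIC),cv2.resize(b,(350,350),interpolation=cv2.INTER_CUBIC)]))
```

```text
[ 0.51818167 -0.02399999  0.09197023] [-0.61428915  0.62500712 -1.39881428]
```

View pics/m2.png

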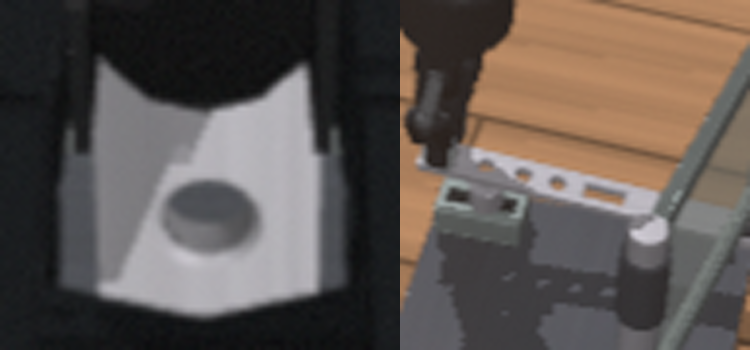

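Run:
```python
from h import *
import pickle
st,s,t=pickle.load(open('w3.pkl','rb'))
g=cv2.cvtColor(s['color'],cv2.COLOR_RGB2GRAY);print(g[333:354,309:336])
T=np.eye(4);T[:3,:3]=R.from_quat(st['tool_rot']).as_matrix();T[:3,3]=st['eef_pos'];E=T@s['hand_eye']
print('hole top',px(s,321.5,342.5,E=E,plane=.0686))
```

```text
[[123 123 122 127 151 173 175 177 178 180 182 181 180 180 179 180 182 183
  184 184 182 181 180 180 179 179 180]
 [123 123 124 134 159 176 178 179 180 181 180 179 179 179 177 177 181 183
  184 182 183 181 181 180 179 180 181]
 [123 122 126 150 172 178 177 178 175 169 166 164 162 163 163 166 173 181
  184 182 181 182 180 178 179 179 180]
 [122 124 133 157 173 175 169 164 148 127 116 108 100 105 111 119 137 158
  172 179 180 181 181 179 179 178 180]
 [121 127 150 170 172 161 140 114  94  86  85  82  82  83  84  84  89 106
  133 158 174 180 180 178 179 179 181]
 [122 128 152 169 157 130  99  84  79  80  81  78  79  78  79  79  79  81
   90 111 148 174 178 178 179 179 180]
 [124 137 158 159 131  99  82  80  78  79  79  78  77  77  78  79  80  78
   80  89 118 153 174 177 178 179 180]
 [127 149 162 145 114  86  81  81  81  81  80  80  78  79  80  81  81  80
   79  81  91 120 155 172 178 179 181]
 [134 155 160 138 113  94  83  80  80  80  80  80  80  80  80  80  80  80
   79  81  82  98 135 164 177 180 182]
 [149 166 156 136 116 108  94  83  80  79  80  79  79  78  78  79  79  79
   81  81
[... 617 characters left out ...]
153 130 122 123 121 119 114 113 110 106 102  96  95
  100 117 133 142 159 172 177 178 180]
 [175 174 176 176 178 177 167 154 141 128 120 118 114 113 109 113 114 121
  130 142 149 158 171 178 177 179 179]
 [175 174 173 175 180 186 190 188 176 162 150 140 136 133 137 147 152 156
  159 158 163 171 178 179 177 179 180]
 [176 174 173 174 177 183 191 196 197 194 186 175 171 169 174 178 176 171
  169 169 176 178 179 177 177 179 180]
 [175 173 174 173 174 177 183 189 194 194 191 187 182 181 181 181 179 177
  178 177 179 180 177 177 175 177 180]
 [176 175 174 173 174 174 176 179 183 184 185 183 181 180 180 179 179 182
  182 181 181 179 178 178 177 179 180]]
hole top [0.5145019  0.02910788 0.0686    ]
```

Emit:
send_rows:
  moves: [0.1,0,0.9,0,-0.05,0,0.1,0,0.9,0,-0.05,0,0.1,0,0.9,0,-0.05,0,0.1,0,0.9,0,-0.05,0,0,0,0,0,0,0]

```text
clock: 9.33
eef_pos: [0.5182, -0.0241, 0.0884]
tool_rot: [0.719, -0.695, 0.019, 0.018]
ft_force: [0.1, 0.0, -1.9]
grip_width: 0.0186
grip_force: 24.5
```

Emit:
send_rows:
  moves: [0.1,0,0.5,0,-0.03,0,0,0,0,0,0,0]

```text
clock: 9.5
eef_pos: [0.5183, -0.0241, 0.088]
tool_rot: [0.719, -0.695, 0.018, 0.017]
ft_force: [0.4, -1.0, -1.1]
grip_width: 0.0183
grip_force: 24.5
```

Emit:
send_rows:
  moves: [0.1,0,0.5,0,-0.03,0,0,0,0,0,0,0]

```text
clock: 9.67
eef_pos: [0.5183, -0.0242, 0.0875]
tool_rot: [0.719, -0.695, 0.017, 0.016]
ft_force: [-0.4, -0.0, -1.9]
grip_width: 0.0184
grip_force: 24.5
```

Emit:
send_rows:
  moves: [0.1,0,0.6,0,-0.03,0,0,0,0,0,0,0]

```text
clock: 9.83
eef_pos: [0.5183, -0.0244, 0.0869]
tool_rot: [0.719, -0.695, 0.016, 0.015]
ft_force: [-0.5, -0.7, -0.9]
grip_width: 0.0188
grip_force: 24.5
```

Emit:
send_rows:
  moves: [0.1,0,0.6,0,-0.03,0,0,0,0,0,0,0]

```text
clock: 10.0
eef_pos: [0.5183, -0.0245, 0.0863]
tool_rot: [0.719, -0.695, 0.015, 0.014]
ft_force: [0.4, 0.3, -1.6]
grip_width: 0.0184
grip_force: 24.5
```

Emit:
send_rows:
  moves: [0.1,0,0.6,0,-0.03,0,0,0,0,0,0,0]

```text
clock: 10.17
eef_pos: [0.5183, -0.0246, 0.0856]
tool_rot: [0.719, -0.695, 0.014, 0.014]
ft_force: [-0.2, 0.3, -2.0]
grip_width: 0.0182
grip_force: 24.5
```

Emit:
send_rows:
  moves: [0.1,0,0.8,0,-0.04,0,0.1,0,0.8,0,-0.04,0,0,0,0,0,0,0]

```text
clock: 10.42
eef_pos: [0.5183, -0.0249, 0.084]
tool_rot: [0.719, -0.695, 0.011, 0.011]
ft_force: [0.8, 1.6, -1.4]
grip_width: 0.0186
grip_force: 24.5
```

Emit:
send_rows:
  moves: [0.1,0,0.8,0,-0.04,0,0.1,0,0.8,0,-0.04,0,0,0,0,0,0,0]

```text
clock: 10.67
eef_pos: [0.5183, -0.0252, 0.0824]
tool_rot: [0.719, -0.695, 0.009, 0.009]
ft_force: [-0.0, 1.9, -2.6]
grip_width: 0.0184
grip_force: 24.5
```

Emit:
send_rows:
  moves: [0.1,0,0.8,0,-0.04,0,0.1,0,0.8,0,-0.04,0,0,0,0,0,0,0]

```text
clock: 10.92
eef_pos: [0.5183, -0.0255, 0.0808]
tool_rot: [0.719, -0.695, 0.006, 0.006]
ft_force: [0.5, 0.8, -2.1]
grip_width: 0.018
grip_force: 24.5
```

Emit:
send_rows:
  moves: [0.1,0,0.8,0,-0.04,0,0.1,0,0.8,0,-0.04,0,0,0,0,0,0,0]

```text
clock: 11.17
eef_pos: [0.5183, -0.0257, 0.0792]
tool_rot: [0.719, -0.695, 0.004, 0.004]
ft_force: [-0.9, 0.9, -1.0]
grip_width: 0.0183
grip_force: 24.5
```

Emit:
send_rows:
  moves: [0,0,0.8,0,-0.04,0,0,0,0.6,0,-0.04,0,0,0,0,0,0,0]

```text
clock: 11.42
eef_pos: [0.5183, -0.0258, 0.0779]
tool_rot: [0.719, -0.695, 0.001, 0.002]
ft_force: [-0.2, -0.9, -1.3]
grip_width: 0.0184
grip_force: 24.5
```

Emit:
send_rows:
  moves: [0,0,0.5,0,0,0,0,0,0,0,0,0]

```text
clock: 11.58
eef_pos: [0.5183, -0.0258, 0.0774]
tool_rot: [0.719, -0.695, 0.002, 0.002]
ft_force: [-0.9, -1.0, -2.0]
grip_width: 0.0184
grip_force: 24.5
```

Emit:
send_rows:
  moves: [0,0,0,0,0,0,0,0,0,0,0,0,0,0,0,0,0,0,0,0,0,0,0,0,0,0,0,0,0,0,0,0,0,0,0,0]
  hand: 50

```text
clock: 12.08
eef_pos: [0.5184, -0.0256, 0.0776]
tool_rot: [0.719, -0.695, 0.002, 0.001]
ft_force: [-0.7, -1.5, 0.2]
grip_width: 0.0495
grip_force: 0.0
```

Emit:
send_rows:
  moves: [0,0,-6,0,0,0,0,0,-12,0,0,0,0,0,-22,0,0,0,0,0,-25,0,0,0,0,0,-25,0,0,0,0,0,-25,0,0,0,0,0,-20,0,0,0,0,0,0,0,0,0,0,0,0,0,0,0]

```text
clock: 12.83
eef_pos: [0.5189, -0.0249, 0.2141]
tool_rot: [0.719, -0.695, 0.002, 0.0]
ft_force: [-0.8, -0.1, 0.4]
grip_width: 0.05
grip_force: 0.0
```

Run:
```python
from h import *
st=bot.read_state();s=bot.snapshot('wrist')
T=np.eye(4);T[:3,:3]=R.from_quat(st['tool_rot']).as_matrix();T[:3,3]=st['eef_pos'];E=T@s['hand_eye']
Z=s['range_z'];H={}
for v in range(120,330,2):
  for u in range(300,342,2):
    if Z[v,u]>0:
      p=px(s,u,v,E=E)
      H.setdefault(round(p[1]*100)/100,[]).append(p[[0,2]])
for k in sorted(H):
    a=np.array(H[k]);b=a[a[:,1]>.03]
    if len(b)>3: print(k,len(b),np.median(b,0).round(4))
g=s['color'];gr=cv2.cvtColor(g,cv2.COLOR_RGB2GRAY)
cv2.imwrite('pics/m3.png',cv2.resize(g[160:310,280:360,::-1],None,fx=4,fy=4,interpolation=cv2.INTER_CUBIC))
```

```text
-0.04 52 [0.5171 0.0561]
-0.03 134 [0.5169 0.0717]
-0.02 79 [0.5182 0.0934]
-0.01 26 [0.5072 0.0557]
0.0 72 [0.5157 0.0559]
0.01 67 [0.5154 0.0558]
0.02 71 [0.515 0.056]
0.03 44 [0.5087 0.0561]
0.04 62 [0.5152 0.0561]
0.05 48 [0.5119 0.0562]
0.06 54 [0.5155 0.0561]
0.07 42 [0.5142 0.0561]
0.08 24 [0.5128 0.0562]
0.09 24 [0.5125 0.056 ]
0.1 39 [0.512 0.056]
0.11 44 [0.5117 0.0561]
0.12 44 [0.5113 0.056 ]
0.13 38 [0.511  0.0562]
0.14 6 [0.5108 0.0555]
```

```bash
python3 -c "
from rig import bot
print(bot.sign_off())"
```

```text
the job is handed in; nothing more can be done
None
```

The screen is swung out to its widest setting: the end hole is over the pin and the bar reads level at its seated height of 50 mm. The gripper is clear and the job is handed in, with no verdict returned.

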